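Lock out the dryer and take the painted brackets down into the tray

ROBOT

A 6-joint arm with a two-finger parallel gripper is mounted at the origin on the work surface. World frame = base frame: x ahead of the robot, y to its left, z up, the work surface at z = 0. Lengths are in m, angles in rad, forces in N, time in s.
With the tool pointing down it reaches from about 0.4 to 0.825 m from the base axis. Payload 7 kg.
Tool frame: the origin (TCP) lies midway between the tips of the shut fingers; the grasp point (between the pads) lies ctrl.pinch_z behind it (ctrl.pinch_z is the distance from the TCP to the grasp point, in m); z points along the fingers, y is the line along which they close (so a half turn about z gives the same grasp; the last joint's range is limited). The gripper opens to 85 mm and grips with 20 to 120 N. Pads are 22 mm wide; open, the fingers measure 114 mm over their backs; the gripper's body (76 mm by 85 mm) begins 54 mm behind the grasp point. The pads swing forward as they close: fully open they stand 13 mm farther back than shut.
Start: joints at [-1.061, 0.359, 0.012, 0, -1.224, -0.288], TCP at [0.148, -0.658, 0.21] pointing down, gripper open.
Joint ranges: [-3.07, 3.07], [-1.43, 2.12], [-1.02, 1.25], [-3.03, 1.67], [-3.05, -0], [-3.03, 3.03]. Speed limits (rad/s): [2.39, 2.39, 3.01, 3.14, 3.14, 3.14].

INTERFACE

Orientations are given as a rotation vector (axis times angle).
In Python, from rig import ctrl, get_image, get_calibration gives the robot as it stands.
- The arm moves only by the shell command python3 -m jog 'ROWS' [FORCE]. ROWS is JSON, a list that holds one entry, the list of rows, each a list of 5 numbers: the shift along the tool's x, y, z in mm, then the turn about the tool's z in rad, then the finger opening in mm, from 0 to 85.4. A call has 1 to 20 rows; each row is the pose to reach, as a shift and turn from the pose commanded when the call began, along the tool's axes at that moment; what a row does not reach only later rows make up. A row lasts 1/10 s, in which the tool goes at most 50 mm and 8.59 degrees, less where a joint would pass 70% of its speed; a pose out of reach is approached as far as the arm can. A call with a gripper value outside its range is refused whole. The fingers move at their own pace and stop on an object; FORCE is the grip in N (left out, the last holds). Time passes only in rows, so rows that repeat a pose let the fingers close. It gives the time, the measured TCP pose, the force, the opening and the grip force at its end, in the units of the state.
- ctrl.observe(): the state, without advancing time (a new reading comes with each control period).
- get_image(name): name is "scene" or "side" or "wrist"; returns (picture, depth): 420x560x3 uint8, blue, green, red; 420x560 float32, m along the optical axis (not along the pixel's ray), 0 where there is no reading.
- get_calibration(name): a dict with "fx", "fy", "cx", "cy" (pixels), "distortion" ([k1, k2, p1, p2, k3] as OpenCV has them; the pictures are not rectified), "view" (4x4, takes a point from world to camera coordinates); the wrist camera has in their place "mount" (4x4, takes a point from camera to tool coordinates, whose origin is the TCP and whose axes are the flange's). Camera axes: x right, y down, z forward; pixel columns grow to the right and rows downward; lengths in m; the calibration is good to about 2 mm. A picture is of the moment at which its call begins: read the wrist's pose just before it. get_calibration takes no time and is no camera call.
- ctrl.job_done(): hands the job in; it is judged then, once.
The state is a dict: "time": time; "joints": joint angles; "dq": joint speeds; "joint_efforts": joint torques, N m; "tcp_pos": TCP position; "ee_rot": TCP orientation; "ft_force": force on the tool from outside, world axes, zero at the start; "moment": the same for the moment, N m; "opening": finger opening in m; "finger_force": force on a finger pad.
Only numpy, scipy, OpenCV 4.12 (cv2) and the standard library are available. Lean on these libraries where they do the work, as an engineer would, in place of code of your own. Each camera call takes 0.05 s, during which the arm holds its last target. There are 200 camera calls.

TASK

Lock out the dryer first: plug the black block fully home into the near socket of the low grey box, while all the brackets still hang. Then take every bracket off the rack (lift it up the slope until the screw head is in the wide part of its keyhole, and pull it off) and lay each one flat, web up, in a tray compartment of its own. When all are laid, move the block over to the far socket, fully home again.

Things in the scene. Friction and masses are not known exactly. Their poses are not given: they have to be found in the camera images.
- bracket1: painted steel bracket, one of up to four alike (absent: None), 0.12-0.25 kg. Flat plate 140 (x) x 56 (y) x 6 mm; on its upper face an upstanding web, the thing to grip: x -60 to 0, y -5 to 5, up to z = 50 mm. Origin: centre of the plate's underside; x along the plate to the keyhole end, z out on the web's side. Starts on screw1, underside on the board, x uphill
- bracket2: as bracket1; starts on screw2. Keyhole of all brackets, through the plate on y = 0: a 24 x 24 mm opening centred at x = 24 mm, running on into an 11 mm wide slot from x = 36 to its closed end at x = 58. Hung, the screw is at the closed end (x = 54). Slide the bracket 30 mm uphill: the head stands in the opening, 3 mm to spare all round; then pull away from the board
- bracket3: as bracket1 and 2; starts on screw3
- bracket4: as bracket1 and 2; starts on screw4
- screw1 (a point): a screw of the rack: the point where its axis meets the board's face. 8 mm shank square to the board, 18 mm round head, its underside 10.5 mm and top 15.5 mm off the face. Axes as rack (not tilted with the board). The screws are 82 mm apart along the rack's y, screw1 at the +y end
- screw2 (a point): as screw1, number 2 from the rack's +y end
- screw3 (a point): as screw1, number 3 from the rack's +y end
- screw4 (a point): as screw1, number 4 from the rack's +y end
- rack: plywood rack fixed to the table; origin at its foot's centre, front is -x, z up. Its board, 340 (y) x 215 mm, slopes up at 34 deg (0.60 rad) from its front edge at x = -75, z = 50 mm: uphill is (0.825, 0, 0.565), outward normal (-0.565, 0, 0.825). Screws 145 mm uphill of that edge, where a ledge stands 14 mm off the face, 10 mm wide: it stops an unhooked bracket
- tray: grey plastic tray lying loose on the table, 1.5 kg, 176 (x) x 302 (y) x 20 mm high, walls 6 mm, floor 5 mm. Origin: centre of its underside, z up. Three dividers along x, as high as the rim (15 mm above the floor), make four compartments 164 (x) x 68 (y) mm inside: a bracket fits only lengthwise along the tray's x, either end first
- slot1 (a point): centre of the floor (top of it) of a tray compartment: slot1 at the tray's +y end, slot4 at -y, 74 mm apart; axes as the tray
- slot2 (a point): as slot1, compartment 2 from the tray's +y end
- slot3 (a point): as slot1, compartment 3 from the tray's +y end
- slot4 (a point): as slot1, compartment 4 from the tray's +y end
- plug: black plastic lockout block, 60 (x) x 40 (y) x 60 (z) mm, 0.11 to 0.23 kg, standing loose on the table; origin at the centre of its underside, z up. Grip it across y with fingertips no lower than 28 mm above its underside, to stay clear of the socket box. Fits either way round (half turn)
- lock_socket (a point): centre of the mouth of the near (lock) socket, in the top of a low grey box fixed to the table, 165 (x) x 70 (y) x 35 mm, its long side pointing roughly away from the robot. Two like sockets, 76 mm apart; this is the one nearer the robot. Hole 65 (x) x 45 (y) mm, 25 mm deep, 3 mm chamfer; z up. The block fits with its x axis along the hole's
- park_socket (a point): the same for the far (parking) socket of that box, the one farther from the robot (towards the box's +x); like lock_socket in all else
There are look-alikes about, which are no part of the job. What is shaped like the bracket3 but turquoise is not meant.

How it is judged:
By the outcome, as a careful person would: the job done as asked, in the order asked, and still so for the second after the job is handed in, with the robot touching nothing.
Of bracket1, bracket2, bracket3, bracket4 only 3 to 4 are there at a start; the rules pass over those that are not, and their reading is None.
At some moment in a run one of tray, plug may be knocked a few centimetres aside while the robot is not near it.
Once in a run the grip may slacken for a moment while it holds something.
It also fails if it takes over 210 s, if anything falls off the work surface, if the arm or the gripper's body presses on something with over 40 N, if the wrist force passes 120 N, or if a joint passes its speed limit or range.

## Working session

There is one attempt and no reset: what is moved stays moved. The work goes in short steps, Python scripts to look and compute and a shell command to move; the robot and the scene stay as the last step left them, time stands still between calls to the robot, and variables do not carry over. Pictures are saved under pics/ and viewed, at most 14 in all, crops included, and the job is handed in when it is done.

```bash
mkdir -p pics; ls; python3 - <<'E'
from rig import ctrl,get_image,get_calibration
import cv2,numpy as np
print(ctrl.observe(),ctrl.pinch_z)
for n in("scene","side"):
    im,d=get_image(n);cv2.imwrite(f"pics/{n}0.png",im);np.save(f"pics/{n}0.npy",d);print(n,get_calibration(n),(d>0).mean())
print(get_calibration("wrist"))
E
```

```text
pics
{'time': 0.0, 'joints': array([-1.06093663e+00,  3.59387478e-01,  1.10150330e-02, -3.62832936e-04,
       -1.22410244e+00, -2.88130316e-01]), 'dq': array([ 0.00119265,  0.00094676,  0.00085121, -0.0016996 ,  0.00121726,
        0.00086663]), 'joint_efforts': array([-3.39649625e-03, -5.83309686e+01,  2.93417805e+01,  6.93670571e+00,
       -5.98996165e-03, -2.18644158e-05]), 'tcp_pos': array([ 0.1483118 , -0.65794607,  0.20884198]), 'ee_rot': array([ 3.47348267e-01, -3.12199048e+00, -2.63745595e-03]), 'ft_force': array([ 0.7308671 ,  0.5239159 , -0.16916755]), 'moment': array([ 0.02913914, -0.01432368, -0.02458423]), 'finger_force': 0.0, 'opening': 0.08510122498709567} 0.0187
scene {'fx': 385.98587837095124, 'fy': 385.98587837095124, 'cx': 276.2383175255872, 'cy': 207.64188858105626, 'distortion': array([0.00585513, 0.        , 0.        , 0.        , 0.        ]), 'view': array([[ 0.69420606,  0.71968079, -0.01172673, -0.38518642],
       [ 0.53847244, -0.53008519, -0.65502452, -0.12897065],
       [-0.47762473,  0.44840747, -0.75551662,  1.25451932],
       [ 0.        ,  0.   
[... 367 characters left out ...]
  0.09805078],
       [ 0.19962891, -0.77994022, -0.59316233,  1.36743267],
       [ 0.        ,  0.        ,  0.        ,  1.        ]])} 0.9959056122448979
{'fx': 350.79928820770954, 'fy': 350.79928820770954, 'cx': 277.13811889397243, 'cy': 210.8040905572969, 'distortion': array([-0.07017155,  0.        ,  0.        ,  0.        ,  0.        ]), 'mount': array([[ 1.12938076e-03, -9.45884086e-01, -3.24502727e-01,
         8.39145039e-02],
       [ 9.99999277e-01,  1.20228763e-03, -2.41748064e-05,
        -9.50400993e-04],
       [ 4.13012179e-04, -3.24502465e-01,  9.45884760e-01,
        -1.65655165e-01],
       [ 0.00000000e+00,  0.00000000e+00,  0.00000000e+00,
         1.00000000e+00]])}
```

View pics/scene0.png

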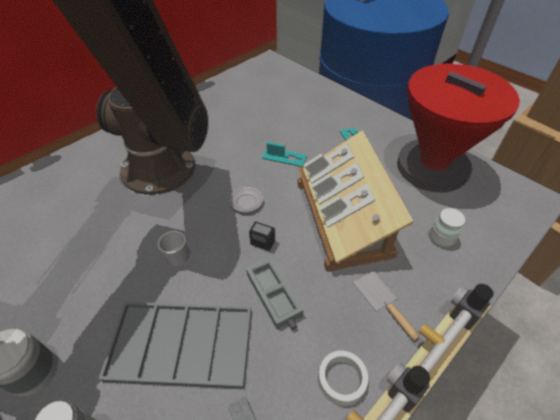

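View pics/side0.png

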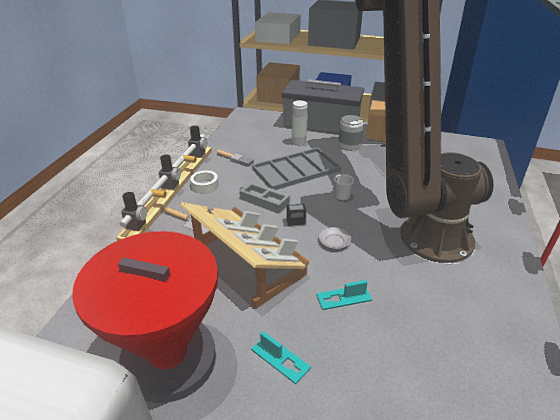

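```bash
cat > h.py <<'E'
from rig import ctrl,get_image,get_calibration
import cv2,numpy as np
from scipy.spatial.transform import Rotation as R
def T_wrist():
    s=ctrl.observe();T=np.eye(4);T[:3,:3]=R.from_rotvec(s['ee_rot']).as_matrix();T[:3,3]=s['tcp_pos'];return T
def rays(n,uv,T=None):
    c=get_calibration(n);K=np.array([[c['fx'],0,c['cx']],[0,c['fy'],c['cy']],[0,0,1]])
    p=cv2.undistortPoints(np.asarray(uv,float).reshape(-1,1,2),K,c['distortion']).reshape(-1,2)
    M=T@c['mount'] if n=='wrist' else np.linalg.inv(c['view'])
    return M,np.c_[p,np.ones(len(p))]
def cloud(n,d,T=None):
    h,w=d.shape;v,u=np.mgrid[:h,:w]
    M,r=rays(n,np.c_[u.ravel(),v.ravel()],T)
    return ((r*d.reshape(-1,1))@M[:3,:3].T+M[:3,3]).reshape(h,w,3)
def onplane(n,uv,z,T=None):
    M,r=rays(n,uv,T);r=r@M[:3,:3].T;return M[:3,3]+r*((z-M[2,3])/r[:,2])[:,None]
def grab(n):
    T=T_wrist() if n=='wrist' else None
    im,d=get_image(n);return im,d,cloud(n,d,T),T
E
python3 - <<'E'
from h import *
V=np.zeros((640,720,3),np.uint8)
# ortho map: rows = x from .9 down to .1 (1.25mm/px), cols = y from .45 down to -.45... 
big=[]
for n in("scene","side"):
    im=cv2.imread(f"pics/{n}0.png");P=cloud(n,np.load(f"pics/{n}0.npy"))
    big.append((im,P))
    m=(P[...,2]<.3)&(P[...,2]>-.02)
    print(n,'table z',np.median(P[...,2][m&(abs(P[...,2])<.01)]))
    r=((.85-P[...,0])/.00125).astype(int);c=((.45-P[...,1])/.00125).astype(int)
    ok=m&(r>=0)&(r<640)&(c>=0)&(c<720)
    lay=np.zeros_like(V)
    o=np.argsort(P[...,2][ok]);lay[r[ok][o],c[ok][o]]=im[ok][o]
    lay=cv2.dilate(lay,np.ones((2,2)))
    cv2.imwrite(f"pics/ortho_{n}.png",lay)
E
```

```text
scene table z 0.0009577993461650225
side table z -0.001085334164268259
```

View pics/ortho_scene.png

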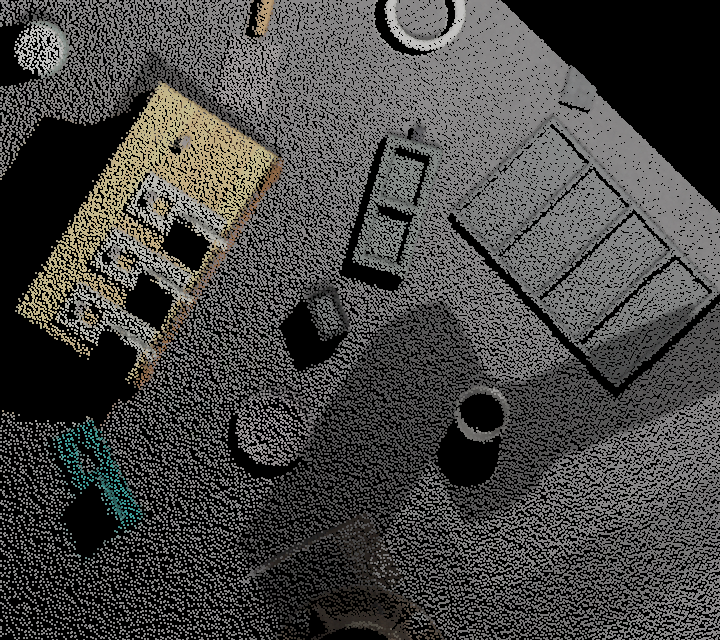

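The orthographic view shows the box at about (392,210) and the plug at (325,315). The tray is centred near (583,255). The rack has three grey brackets, with webs near (205,230), (165,285) and (130,345). The bare screw at (182,143) is screw4, at the rack's -y end, so bracket4 is absent. The turquoise look-alike at (95,470) is not part of the job.

```bash
cat > fit.py <<'E'
from h import *
def rect(xy):
    (c,s,a)=cv2.minAreaRect((np.asarray(xy)*1000).astype(np.float32))
    if s[0]<s[1]: s=s[::-1];a+=90
    a=(a+90)%180-90
    return np.round(c,1),np.round(s,1),round(a,1)
def near(P,c,r): return np.hypot(P[...,0]-c[0],P[...,1]-c[1])<r
def biggest(P,m):
    # keep largest connected cluster in the image
    n,l,st,_=cv2.connectedComponentsWithStats(m.astype(np.uint8));return l==1+np.argmax(st[1:,4])
E
python3 - <<'E'
from fit import *
C=[]
for n in("scene","side"):
    im=cv2.imread(f"pics/{n}0.png");P=cloud(n,np.load(f"pics/{n}0.npy"));C.append((im,P))
    hsv=cv2.cvtColor(im,cv2.COLOR_BGR2HSV);z=P[...,2]
    print(n)
    m=near(P,(.455,.045),.06)&(z>.045)&(z<.08);print(' plug',rect(P[...,:2][biggest(P,m)]),np.median(z[m]))
    m=near(P,(.588,-.04),.12)&(z>.027)&(z<.045);print(' box',rect(P[...,:2][biggest(P,m)]),np.median(z[m]))
    m=near(P,(.53,-.28),.2)&(z>.011)&(z<.03)&(hsv[...,2]<140);b=biggest(P,m);print(' tray',rect(P[...,:2][b]),np.median(z[b]))
    y=(hsv[...,1]>60)&(hsv[...,0]>12)&(hsv[...,0]<32)&near(P,(.6,.27),.25)&(z>.04)&(z<.3);y=biggest(P,y)
    Q=P[y];
    for _ in range(4):
        A=np.c_[Q[:,:2],np.ones(len(Q))];k=np.linalg.lstsq(A,Q[:,2],rcond=None)[0];e=abs(A@k-Q[:,2]);Q=Q[e<max(.003,2*e.std())]
    nn=np.array([-k[0],-k[1],1]);nn/=np.linalg.norm(nn);u=np.array([k[0],k[1],0]);yaw=np.degrees(np.arctan2(k[1],k[0]))
    print(' board slope',np.degrees(np.arctan(np.hypot(*k[:2]))),'yaw',yaw,'n',nn,len(Q))
    # board coords
    th=np.arctan2(k[1],k[0]);up=np.array([np.cos(th)*nn[2],np.sin(th)*nn[2],np.hypot(nn[0],nn[1])]);ly=np.array([-np.sin(th),np.cos(th),0])
    o=np.array([.6,.27,k@[.6,.27,1]])
    W=P-o;B=np.stack([W@up,W@ly,W@nn],-1)
    q=B[y&(abs(B[...,2])<.004)];print(' board rect (up,y)',rect(q[:,:2]))
    np.save(f'pics/B_{n}.npy',B);print('  o',o,'up',up,'ly',ly)
    w=(B[...,2]>.02)&(B[...,2]<.056)&(abs(B[...,0])<.12)&(abs(B[...,1])<.18)&(hsv[...,1]<60)
    nl,l,st,_=cv2.connectedComponentsWithStats(w.astype(np.uint8))
    for i in range(1,nl):
        if st[i,4]>60: print('  web',st[i],rect(B[...,:2][l==i]),'zmax',np.percentile(B[...,2][l==i],95))
    w=(B[...,2]>.010)&(B[...,2]<.019)&(abs(B[...,0])<.12)&(abs(B[...,1])<.18)
    nl,l,st,_=cv2.connectedComponentsWithStats(w.astype(np.uint8))
    for i in range(1,nl):
        if st[i,4]>15: print('  head?',st[i],rect(B[...,:2][l==i]))
E
```

```text
scene
 plug (array([458.8,  41.1]), array([59.6, 42.3]), 22.9) 0.0604660432859363
 box (array([592.6, -45.8]), array([167.5,  71. ]), -16.3) 0.03509568189196327
 tray (array([ 534.6, -281. ]), array([304.5, 178.6]), 43.2) 0.02009252455895727
 board slope 34.16279641799617 yaw 57.45802396989549 n [-0.30206545 -0.4733821   0.82744537] 4302
 board rect (up,y) (array([-31.2,  33.6]), array([342.4, 213.8]), 89.2)
  o [0.6        0.27       0.12978878] up [0.44509722 0.69753445 0.56154622] ly [-0.84299758  0.53791735  0.        ]
  web [304 153  23  20 215] (array([-78.4, 157.2]), array([59.8, 13.9]), -1.1) zmax 0.05033619003034999
  web [311 174  24  19 226] (array([-78.5,  75.5]), array([60.5, 14.8]), -1.4) zmax 0.05066690974457035
  web [319 196  26  19 246] (array([-79.1,  -6.8]), array([61. , 13.4]), 1.6) zmax 0.05072748594773862
  head? [341 148   7   6  27] (array([  4.9, 157.6]), array([16.1, 15.6]), -77.2)
  head? [311 160  18  14  47] (array([-77. , 153.1]), array([58.3,  9.3]), 6.9)
  head? [351 168   6   6  31] (array([ 5.9, 75.3]), array([15.3, 15.1]), -23.2)
  head? [318 180 
[... 929 characters left out ...]
607630707136
  web [258 225  20  12 175] (array([-74.1,  75.7]), array([67.4, 14.5]), -2.5) zmax 0.04933007117110884
  web [278 239  20  13 184] (array([-73.3, 157.7]), array([61.6, 13.9]), 1.3) zmax 0.04970940365341657
  head? [224 219   7   5  18] (array([ 9.2, -2.6]), array([22.1, 16. ]), 70.8)
  head? [239 221  17   6  52] (array([-75.2,  -2.4]), array([63. , 13.3]), -6.9)
  head? [242 233   7   5  21] (array([ 8.8, 78.1]), array([18.1, 16.3]), 64.2)
  head? [258 235  16   5  47] (array([-75. ,  77.5]), array([65.2,  9.3]), 3.2)
  head? [262 249   6   5  20] (array([  9.9, 160.9]), array([15.6, 12.4]), 87.3)
  head? [276 249  17   6  48] (array([-73.4, 161.5]), array([59.5, 11.8]), -8.7)
```

```bash
cat > plan.py <<'E'
from h import *
def plan(x,y,z,yaw):
    "mm, deg -> tool shift mm + turn rad from the present pose"
    T=T_wrist();d=np.array([x,y,z])/1000-T[:3,3]
    cur=np.degrees(np.arctan2(T[1,0],T[0,0]));dy=(yaw-cur+90)%180-90
    print('shift',np.round(T[:3,:3].T@d*1000,1),'turn',round(-np.radians(dy),3),'| cur',np.round(T[:3,3]*1000,1),'yaw',round(cur,1))
E
python3 -m jog '[[[-433,321,0,-0.08,85],[-433,321,0,-0.08,85],[-433,321,0,-0.08,85],[-433,321,0,-0.08,85],[-433,321,0,-0.08,85],[-433,321,0,-0.08,85],[-433,321,0,-0.08,85],[-433,321,0,-0.08,85],[-433,321,0,-0.08,85],[-433,321,0,-0.08,85],[-433,321,0,-0.08,85],[-459,615,60,-0.163,85],[-459,615,60,-0.163,85],[-459,615,60,-0.163,85],[-459,615,60,-0.163,85],[-459,615,60,-0.163,85],[-459,615,60,-0.163,85],[-459,615,60,-0.163,85],[-459,615,60,-0.163,85],[-459,615,60,-0.163,85]]]'
python3 - <<'E'
from fit import *; from plan import plan
im,d,P,T=grab('wrist');cv2.imwrite('pics/w1.png',im)
print(ctrl.observe()['joints'])
z=P[...,2];m=near(P,(.46,.043),.07)&(z>.05)&(z<.07);b=biggest(P,m);print('plug',rect(P[...,:2][b]),np.median(z[b]))
im,d,P,T=grab('scene');z=P[...,2];m=near(P,(.46,.043),.07)&(z>.05)&(z<.07)
c=rect(P[...,:2][b])
plan(459.5,43,60,22)
E
```

```text
time: 2.1
tcp_pos: [0.4609, 0.0421, 0.1498]
ee_rot: [0.601, -3.083, 0.0]
ft_force: [-0.2, -1.0, -0.4]
opening: 0.0849
finger_force: 0.0
[ 5.17290684e-01  5.65427690e-02 -5.25272501e-01  2.91476060e-05
 -9.89088284e-01 -1.70445492e+00]
plug (array([456.6,  40. ]), array([59.5, 41.1]), 23.0) 0.061838713283980606
shift [ 0.9  2.  89.9] turn -0.001 | cur [461.1  41.4 149.9] yaw -158.1
```

View pics/w1.png

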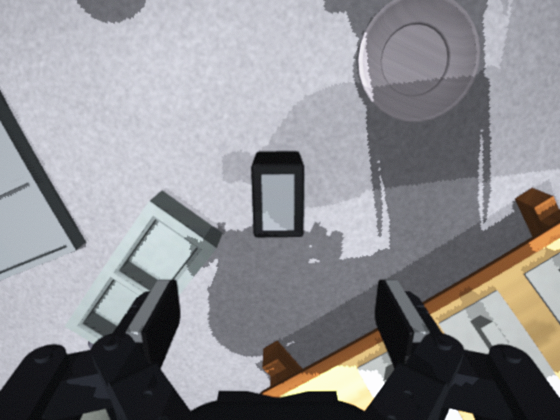

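The wrist view shows the plug at (277,195), centred between the fingers, with the box lower left at (145,270) and the rack's front edge lower right. I'll grip the plug now.

```bash

python3 -m jog '[[[4.3,0,50,-0.016,85],[4.3,0,90,-0.016,85],[4.3,0,121,-0.016,85],[4.3,0,121,-0.016,85],[4.3,0,121,-0.016,85],[4.3,0,121,-0.016,30],[4.3,0,121,-0.016,30],[4.3,0,121,-0.016,30],[4.3,0,121,-0.016,30],[4.3,0,121,-0.016,30],[4.3,0,121,-0.016,30],[4.3,0,121,-0.016,30],[4.3,0,121,-0.016,30]]]' 60
python3 - <<'E'
from plan import *
plan(557,-34,130,-16);s=ctrl.observe();print(s['opening'],s['finger_force'])
E
```

```text
time: 3.5
tcp_pos: [0.4578, 0.0412, 0.0303]
ee_rot: [-0.626, 3.076, 0.0]
ft_force: [-2.3, -0.4, 11.2]
opening: 0.0383
finger_force: 59.5
shift [ -62.2 -108.   -99.5] turn 0.681 | cur [457.8  41.2  30.3] yaw -157.0
0.038255539226451495 59.45939898490906
```

```bash

python3 -m jog '[[[0,0,-50,0,30],[0,0,-100,0.1,30],[-62,-108,-100,0.681,30],[-62,-108,-100,0.681,30],[-62,-108,-100,0.681,30],[-62,-108,-100,0.681,30],[-62,-108,-100,0.681,30],[-62,-108,-100,0.681,30],[-62,-108,-100,0.681,30]]]'
python3 - <<'E'
from fit import *; from plan import plan
im,d,P,T=grab('wrist');cv2.imwrite('pics/w2.png',im)
z=P[...,2];m=near(P,(.593,-.044),.12)&(z>.028)&(z<.042);b=biggest(P,m);print('box',rect(P[...,:2][b]),np.median(z[b]))
m2=near(P,(.593,-.044),.12)&(z>.05)&(z<.2);Q=P@np.eye(3)
# holes: points inside box rect, z< .02
m3=near(P,(.593,-.044),.1)&(z>.003)&(z<.02);print('hole',[ (st.tolist(),rect(P[...,:2][l==i])) for n,l,st_,_ in [cv2.connectedComponentsWithStats(m3.astype(np.uint8))] for i,st in enumerate(st_) if i and st[4]>400])
# block in grip: points nearest below tcp in tool frame
Q=(P-T[:3,3])@T[:3,:3];q=Q[(abs(Q[...,0])<.06)&(abs(Q[...,1])<.03)&(Q[...,2]>-.05)&(Q[...,2]<.06)];print(len(q),q.min(0),q.max(0))
plan(557,-34,130,-16);print(ctrl.observe()['opening'],ctrl.observe()['finger_force'])
E
```

```text
time: 4.4
tcp_pos: [0.5557, -0.034, 0.129]
ee_rot: [0.433, 3.112, 0.0]
ft_force: [-0.6, -0.2, -0.3]
opening: 0.0378
finger_force: 62.4
box (array([542.9, -32.6]), array([70.5, 61.4]), 73.9) 0.036224000401409606
hole [([248, 164, 57, 27, 1464], (array([540.2, -31.8]), array([45.4, 23.2]), 74.5))]
14850 [-0.02973575 -0.02999889 -0.04999776] [0.0308177  0.02999172 0.02707573]
shift [-1.1  0.3 -0.9] turn 0.002 | cur [555.8 -34.  129.1] yaw 164.1
0.038501907785753464 62.4117636680603
```

View pics/w2.png

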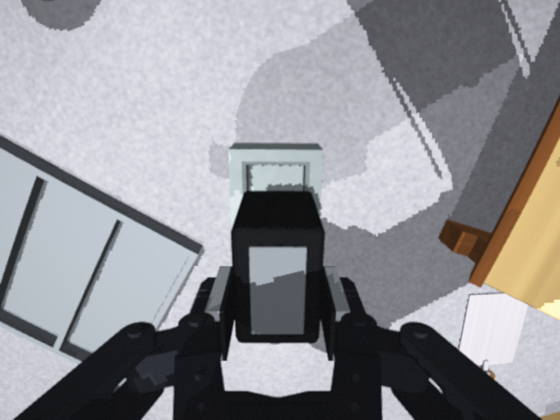

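The wrist view shows the near socket at (276,175) directly in line with the held block at (277,270). The block needs only about 1 mm of lateral correction and 1.5 mm lengthwise. I'll insert it.

```bash

python3 -m jog '[[[-1.5,-1.2,40,0.002,30],[-1.5,-1.2,60,0.002,30],[-1.5,-1.2,67,0.002,30],[-1.5,-1.2,72,0.002,30],[-1.5,-1.2,76,0.002,30],[-1.5,-1.2,80,0.002,30],[-1.5,-1.2,84,0.002,30],[-1.5,-1.2,88,0.002,30],[-1.5,-1.2,90,0.002,30],[-1.5,-1.2,90,0.002,30]]]'
```

```text
time: 5.45
tcp_pos: [0.5575, -0.0359, 0.0404]
ee_rot: [0.441, 3.11, 0.0]
ft_force: [-6.0, 1.4, 13.1]
opening: 0.038
finger_force: 64.0
```

```bash

python3 -m jog '[[[0,0,2,0,30],[0,0,3,0,30],[0,0,3,0,30],[0,0,0,0,85],[0,0,0,0,85],[0,0,0,0,85],[0,0,0,0,85],[0,0,-45,0,85],[0,0,-95,0,85],[0,0,-120,0,85],[0,0,-120,0,85]]]'
python3 - <<'E'
from fit import *
for n in ('wrist','scene'):
    im,d,P,T=grab(n);z=P[...,2]
    m=near(P,(.557,-.036),.06)&(z>.05)&(z<.085)
    if n=='wrist': Q=(P-T[:3,3])@T[:3,:3]; m&=Q[...,2]>.04
    b=biggest(P,m);print(n,'plug top',rect(P[...,:2][b]),np.percentile(z[b],[10,50,90]))
    m=near(P,(.593,-.044),.12)&(z>.028)&(z<.042);b=biggest(P,m);print(' box z',np.median(z[b]))
E
```

```text
time: 6.55
tcp_pos: [0.5599, -0.0357, 0.1629]
ee_rot: [0.44, 3.104, 0.003]
ft_force: [0.1, -0.6, 0.6]
opening: 0.0854
finger_force: 0.0
wrist plug top (array([557.3, -36.5]), array([60.1, 41.3]), -16.3) [0.06954133 0.0718266  0.07332019]
 box z 0.03625248763021499
scene plug top (array([558.5, -35.8]), array([61.2, 40.8]), -16.3) [0.05939153 0.070456   0.07294331]
 box z 0.0353131210415627
```

```bash
python3 - <<'E'
from plan import *
plan(560,194.5,200,57.4)
E
```

```text
shift [ 61.6 222.  -41.1] turn -1.284 | cur [557.3 -35.9 158.7] yaw 163.8
```

```bash

python3 -m jog '[[[0,0,-41,-0.1,85],[62,222,-41,-1.284,60],[62,222,-41,-1.284,60],[62,222,-41,-1.284,60],[62,222,-41,-1.284,60],[62,222,-41,-1.284,60],[62,222,-41,-1.284,60],[62,222,-41,-1.284,60],[62,222,-41,-1.284,60],[62,222,-41,-1.284,60],[62,222,-41,-1.284,60],[62,222,-41,-1.284,60],[62,222,-41,-1.284,60]]]'
cat > board.py <<'E'
from fit import *
def board(n):
    "fit the board, then list webs and screw heads; returns frame"
    im,d,P,T=grab(n);z=P[...,2];hsv=cv2.cvtColor(im,cv2.COLOR_BGR2HSV)
    y=biggest(P,(hsv[...,1]>50)&(hsv[...,0]>12)&(hsv[...,0]<32)&near(P,(.6,.27),.25)&(z>.05)&(z<.3))
    Q=P[y]
    for _ in range(4):
        A=np.c_[Q[:,:2],np.ones(len(Q))];k=np.linalg.lstsq(A,Q[:,2],rcond=None)[0];e=abs(A@k-Q[:,2]);Q=Q[e<max(.003,2*e.std())]
    nn=np.array([-k[0],-k[1],1]);nn/=np.linalg.norm(nn);th=np.arctan2(k[1],k[0])
    up=np.array([np.cos(th)*nn[2],np.sin(th)*nn[2],np.hypot(nn[0],nn[1])]);ly=np.array([-np.sin(th),np.cos(th),0])
    o=np.array([.6,.27,k@[.6,.27,1]]);W=P-o;B=np.stack([W@up,W@ly,W@nn],-1)
    print(n,'slope',np.degrees(np.arctan(np.hypot(*k[:2]))).round(1),'yaw',np.degrees(th).round(1),'o z',o[2].round(4),len(Q))
    ok=np.ones(z.shape,bool)
    if n=='wrist': ok=((P-T[:3,3])@T[:3,:3])[...,2]>.02
    for nm,lo,hi,amin in(('web',.03,.056,60),('head',.011,.019,40)):
        w=ok&(B[...,2]>lo)&(B[...,2]<hi)&(B[...,0]>-.13)&(B[...,0]<.05)&(abs(B[...,1])<.18)
        nl,l,st,_=cv2.connectedComponentsWithStats(w.astype(np.uint8))
        for i in range(1,nl):
            if st[i,4]>amin:
                r=rect(B[...,:2][l==i]);c=o+up*r[0][0]/1e3+ly*r[0][1]/1e3
                print('  ',nm,st[i][:2]+st[i][2:4]//2,*r,'face pt',np.round(c*1000,1),'35up',np.round((c+nn*.035)*1000,1))
    return im,P,T,B
E
python3 - <<'E'
from board import *
im,P,T,B=board('wrist');cv2.imwrite('pics/w3.png',im)
from plan import plan;plan(560,194.5,95,57.4)
E
```

```text
time: 7.95
tcp_pos: [0.5595, 0.1943, 0.1995]
ee_rot: [1.505, -2.757, 0.0]
ft_force: [0.7, 0.1, 0.3]
opening: 0.06
finger_force: 0.0
wrist slope 34.3 yaw 57.5 o z 0.1315 40557
   web [278 206] [-81.4  -6.7] [60.9  9.7] -0.2 face pt [569.5 209.7  85.7] 35up [558.9 193.1 114.6]
   web [388 206] [-80.9  74.9] [60.3 11.4] -0.2 face pt [500.9 253.9  86. ] 35up [490.3 237.3 114.9]
   web [495 206] [-81.  156.5] [60.4 12.9] 0.1 face pt [432.1 297.8  85.9] 35up [421.5 281.1 114.8]
   head [379 216] [-80.   70.1] [61.  10.5] 10.0 face pt [505.3 252.   86.5] 35up [494.7 235.4 115.4]
   head [475 215] [-80.2 152.2] [60.5 10.2] 8.3 face pt [436.  296.   86.4] 35up [425.4 279.4 115.3]
   head [489 320] [  3.5 156.8] [18.3 17.4] 68.2 face pt [469.4 356.8 133.5] 35up [458.8 340.2 162.4]
   head [278 324] [ 3.3 -6.9] [16.8 16.7] 45.6 face pt [607.3 268.6 133.4] 35up [596.7 252.  162.3]
shift [ -0.4  -0.3 104.7] turn -0.002 | cur [559.5 194.4 199.7] yaw -122.7
```

View pics/w3.png

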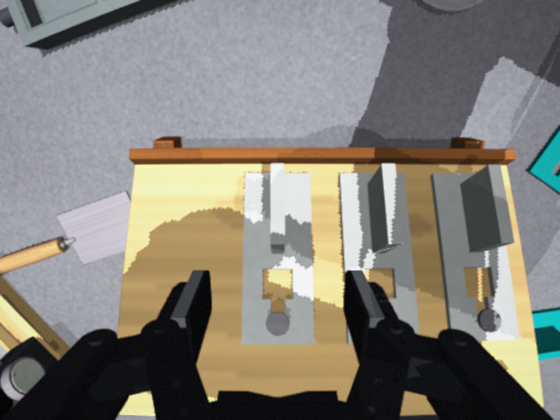

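The wrist view shows bracket3's web at (278,206), centred between the fingers, with its screw head at (278,324). The other grey brackets are at (388,206) and (495,206), and the turquoise pieces at the right edge are not meant. I'll grip bracket3.

```bash

python3 -m jog '[[[1,0.3,50,0,60],[1,0.3,90,0,60],[1,0.3,104,0,60],[1,0.3,104,0,60],[1,0.3,104,0,5],[1,0.3,104,0,5],[1,0.3,104,0,5],[1,0.3,104,0,5],[1,0.3,104,0,5],[1,0.3,104,0,5],[1,0.3,104,0,5],[1,0.3,104,0,5]]]' 70
python3 -m jog '[[[-6,0,-4,0,5],[-12,0,-8.3,0,5],[-18,0,-12.5,0,5],[-24.8,0,-17,0,5],[-24.8,0,-17,0,5],[-24.8,0,-17,0,5]]]'
```

```text
time: 9.2
tcp_pos: [0.5595, 0.1942, 0.0973]
ee_rot: [-1.508, 2.753, -0.0]
ft_force: [-1.1, 0.4, 5.6]
opening: 0.0076
finger_force: 70.4
time: 9.8
tcp_pos: [0.5717, 0.2142, 0.1134]
ee_rot: [1.508, -2.755, 0.001]
ft_force: [-3.7, -2.4, 5.4]
opening: 0.0081
finger_force: 70.5
```

```bash

python3 -m jog '[[[-1,0,-0.7,0,5],[-1,0,-0.7,0,5],[1.2,0,-4,0,5],[3.5,0,-7.3,0,5],[3.5,0,-7.3,0,5]]]'
python3 - <<'E'
from board import *
im,P,T,B=board('wrist');cv2.imwrite('pics/w4.png',im[120:400,130:430])
E
```

```text
time: 10.3
tcp_pos: [0.5705, 0.212, 0.1207]
ee_rot: [-1.508, 2.755, 0.0]
ft_force: [-0.3, -0.0, -2.8]
opening: 0.0081
finger_force: 69.2
wrist slope 34.2 yaw 57.5 o z 0.1314 51442
   web [417 175] [-105.7   70.2] [10.   1.3] -0.7 face pt [493.8 234.   71.9] 35up [483.2 217.4 100.9]
   web [554 176] [-106.  152.] [10.2  2.6] -8.4 face pt [424.7 277.8  71.8] 35up [414.1 261.2 100.7]
   head [407 208] [-92.3  69.8] [36.   1.2] -0.2 face pt [500.1 243.2  79.5] 35up [489.5 226.6 108.4]
   head [536 209] [-91.7 152.1] [37.8  2.7] -0.2 face pt [431.  287.8  79.8] 35up [420.4 271.2 108.7]
   head [248 225] [-82.3 -23.8] [21.3 16.9] -89.9 face pt [583.5 199.8  85.1] 35up [572.9 183.2 114. ]
   head [308 226] [-81.9  10.9] [21.7 18. ] 89.7 face pt [554.4 218.8  85.3] 35up [543.8 202.2 114.3]
```

View pics/w4.png

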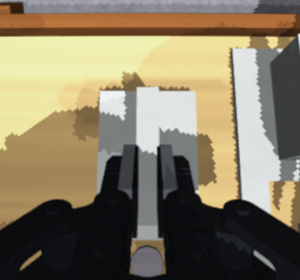

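The crop shows the screw head at (147,260) inside the wide keyhole opening, and the wrist force is only the bracket's weight. I'll pull it off and carry it to the tray.

```bash

python3 -m jog '[[[10,0,-15,0,5],[20,0,-29,0,5],[24,0,-60,0,5],[24,0,-105,0,5],[24,0,-130,0,5],[24,0,-130,0,5]]]'
python3 - <<'E'
from fit import *; from plan import plan
im,d,P,T=grab('side')
hsv=cv2.cvtColor(im,cv2.COLOR_BGR2HSV);z=P[...,2]
im,d,P,T=grab('scene');hsv=cv2.cvtColor(im,cv2.COLOR_BGR2HSV);z=P[...,2]
m=near(P,(.53,-.28),.22)&(z>.011)&(z<.03)&(hsv[...,2]<140);b=biggest(P,m);print(' tray',rect(P[...,:2][b]),np.median(z[b]))
plan(615+20,-203-22,240,-46.5)
s=ctrl.observe();print(s['tcp_pos'],s['opening'],s['ft_force'])
E
```

```text
time: 10.95
tcp_pos: [0.5592, 0.1919, 0.2565]
ee_rot: [-1.504, 2.747, 0.0]
ft_force: [-0.1, -0.2, -2.6]
opening: 0.008
finger_force: 69.4
 tray (array([ 534.4, -281.1]), array([304.8, 179.1]), 43.2) 0.020036416101886
shift [ 308.6 -290.    10.9] turn -1.329 | cur [557.  191.3 251.5] yaw -122.6
[0.55704849 0.19127002 0.25148521] 0.007920998911542423 [-1.28205880e-03  1.13541477e+00 -2.84910106e+00]
```

```bash

python3 -m jog '[[[309,-290,20,-1.329,5],[309,-290,20,-1.329,5],[309,-290,20,-1.329,5],[309,-290,20,-1.329,5],[309,-290,20,-1.329,5],[309,-290,20,-1.329,5],[309,-290,20,-1.329,5],[309,-290,20,-1.329,5],[309,-290,20,-1.329,5],[309,-290,20,-1.329,5],[309,-290,20,-1.329,5],[309,-290,50,-1.329,5],[309,-290,50,-1.329,5],[309,-290,50,-1.329,5],[309,-290,50,-1.329,5]]]'
cat > tray.py <<'E'
from fit import *
def tray():
    im,d,P,T=grab('wrist');z=P[...,2];Q=(P-T[:3,3])@T[:3,:3]
    m=(Q[...,2]>.07)&near(P,(.53,-.28),.25)&(z>.014)&(z<.027)
    n,l,st,_=cv2.connectedComponentsWithStats(m.astype(np.uint8))
    for i in range(1,n):
        if st[i,4]>300: print('rim',st[i].tolist(),rect(P[...,:2][l==i]),np.median(z[l==i]))
    return im,P,T,Q
E
python3 - <<'E'
from tray import *
im,P,T,Q=tray();cv2.imwrite('pics/w5.png',im)
b=Q[(abs(Q[...,1])<.035)&(Q[...,2]<.07)&(Q[...,2]>.012)];print('bracket in tool: min',b.min(0),'max',b.max(0))
s=ctrl.observe();print(s['tcp_pos'],s['opening'],s['ft_force'])
E
```

```text
time: 12.55
tcp_pos: [0.6357, -0.2245, 0.2014]
ee_rot: [2.887, -1.238, 0.002]
ft_force: [-0.5, -0.2, -1.8]
opening: 0.0081
finger_force: 71.3
rim [499, 0, 40, 38, 380] (array([ 578.1, -487.2]), array([50.4, 12.5]), 5.4) 0.02006307898970036
rim [195, 5, 69, 90, 3146] (array([ 750.5, -280.4]), array([68.6, 42.6]), -14.8) 0.019211525564667903
rim [238, 117, 302, 163, 8534] (array([ 534.3, -282.6]), array([303.1, 178. ]), 43.3) 0.02132121797687106
rim [155, 239, 72, 67, 530] (array([630.4, -91.5]), array([106.8,  30.2]), 2.7) 0.02077988959620994
bracket in tool: min [-0.01034334 -0.02717002  0.01200122] max [0.01798666 0.02904555 0.03043411]
[ 0.63580264 -0.22455534  0.20161256] 0.007996785225543814 [ 0.20267866  0.0993586  -2.3677675 ]
```

View pics/w5.png

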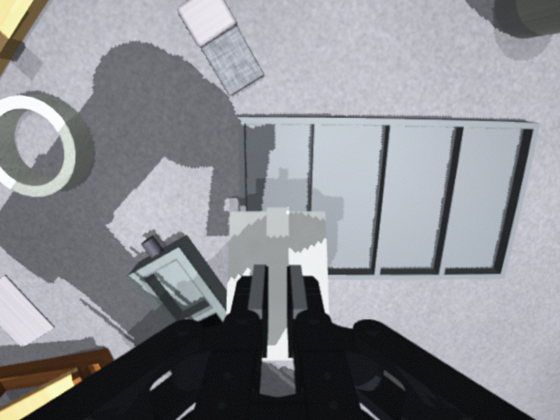

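The tray's rim fits 303 x 178 mm exactly. I'll use the end compartment at image (277,190), with the bracket tail-first over it and the keyhole end raised.

```bash
python3 - <<'E'
from plan import *
plan(651.4,-243.7,40,-46.7)
E
```

```text
shift [ 24.4   2.  161.6] turn 0.005 | cur [ 635.8 -224.6  201.6] yaw -46.4
```

```bash

python3 -m jog '[[[24.4,2,50,0.005,5],[24.4,2,100,0.005,5],[24.4,2,140,0.005,5],[24.4,2,157,0.005,5],[24.4,2,162,0.005,5],[24.4,2,162,0.005,5],[24.4,2,165,0.005,5],[24.4,2,167,0.005,5],[24.4,2,167,0.005,5]]]'
python3 -m jog '[[[-3,0,1.5,0,5],[-6,0,3,0,5],[-9,0,5,0,5],[-12,0,7,0,5],[-12,0,7,0,5]]]' 20
```

```text
time: 13.5
tcp_pos: [0.6522, -0.2447, 0.0394]
ee_rot: [2.884, -1.243, 0.008]
ft_force: [-10.8, 3.5, 28.8]
opening: 0.0082
finger_force: 76.3
time: 14.0
tcp_pos: [0.6463, -0.2378, 0.0355]
ee_rot: [2.885, -1.242, 0.018]
ft_force: [-11.5, -1.5, 40.5]
opening: 0.0077
finger_force: 82.0
```

```bash

python3 -m jog '[[[-2,0,-3,0,5],[-2,0,-3,0,5],[-2,0,-3,0,5]]]' 20
python3 - <<'E'
from tray import *
im,P,T,Q=tray();cv2.imwrite('pics/w6.png',im)
b=Q[(abs(Q[...,1])<.035)&(Q[...,2]<.07)&(Q[...,2]>.012)];print('bracket in tool: min',b.min(0),'max',b.max(0))
E
```

```text
time: 14.3
tcp_pos: [0.6457, -0.2355, 0.0358]
ee_rot: [-2.885, 1.243, -0.017]
ft_force: [-4.1, -2.0, 21.8]
opening: 0.0075
finger_force: 79.5
bracket in tool: min [-0.12509043 -0.03499987  0.01200256] max [0.13086604 0.03499715 0.03851563]
```

View pics/w6.png

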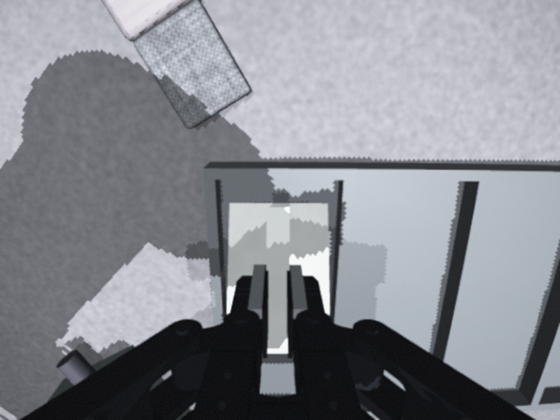

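```bash

python3 -m jog '[[[0,0,0,0,8.5],[0,0,0,0,8.5],[-3,0,2,0,8.5]]]' 20
python3 -m jog '[[[-3,0,2,0,9.5],[-6,0,3,0,9.5],[-6,0,3,0,9.5]]]' 20
```

```text
time: 14.65
tcp_pos: [0.6433, -0.2332, 0.0338]
ee_rot: [-2.885, 1.243, -0.016]
ft_force: [-5.0, 2.2, 24.6]
opening: 0.0084
finger_force: 52.4
time: 14.95
tcp_pos: [0.6365, -0.2267, 0.0269]
ee_rot: [-2.883, 1.244, -0.006]
ft_force: [-2.3, 4.5, 8.7]
opening: 0.0098
finger_force: 18.3
```

```bash

python3 -m jog '[[[0,0,0,0,11],[0,0,0,0,12],[0,0,0,0,16],[0,0,0,0,25],[0,0,0,0,30],[0,0,0,0,30],[0,0,-50,0,30],[0,0,-100,0,40],[0,0,-140,0,60],[0,0,-140,0,60]]]' 20
cat > lay.py <<'E'
from fit import *
def lay():
    "state of the tray and of everything in it, scene and wrist cameras; tray-frame coordinates"
    for n in('scene','wrist'):
        im,d,P,T=grab(n);z=P[...,2];hsv=cv2.cvtColor(im,cv2.COLOR_BGR2HSV)
        ok=near(P,(.53,-.28),.24)
        if n=='wrist': ok&=((P-T[:3,3])@T[:3,:3])[...,2]>.06
        b=biggest(P,ok&(z>.012)&(z<.029)&((hsv[...,2]<140)|(n=='wrist')));r=rect(P[...,:2][b]);print(n,'tray',*r)
        a=np.radians(r[2]);Lx=(P[...,0]*1e3-r[0][0])*np.cos(a)+(P[...,1]*1e3-r[0][1])*np.sin(a);Ly=-(P[...,0]*1e3-r[0][0])*np.sin(a)+(P[...,1]*1e3-r[0][1])*np.cos(a)
        w=ok&(z>.033)&(z<.12)&(abs(Lx)<150)&(abs(Ly)<90)
        k,l,st,_=cv2.connectedComponentsWithStats(w.astype(np.uint8))
        for i in range(1,k):
            if st[i,4]>40: print('  web/long,short axis:',rect(np.c_[Lx[l==i],Ly[l==i]]/1e3),'z 5-95%',np.percentile(z[l==i]*1e3,[5,95]).round(1))
    return im,P
E
python3 - <<'E'
from lay import *
im,P=lay();cv2.imwrite('pics/w7.png',im)
E
```

```text
time: 15.95
tcp_pos: [0.6383, -0.2284, 0.1717]
ee_rot: [-2.883, 1.244, -0.017]
ft_force: [-0.1, 0.2, 0.4]
opening: 0.0603
finger_force: 0.0
scene tray [ 464.1 -344.5] [170.7 105.3] -47.0
wrist tray [ 534.5 -282.8] [303.1 177.5] 43.3
  web/long,short axis: (array([111.5, -24.3]), array([60.6,  9.5]), -89.9) z 5-95% [48.  57.6]
```

View pics/w7.png

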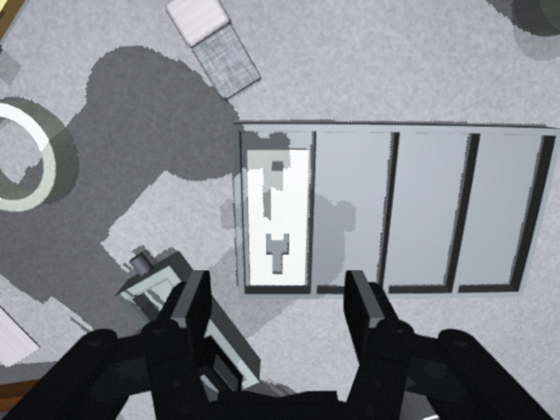

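The wrist view shows bracket3 lying flat, web up, in the end compartment at (277,220). Next is bracket2.

```bash
python3 - <<'E'
from plan import *
plan(490.5,237.5,200,57.4)
E
```

```text
shift [-437.7 -213.1  -34.8] turn 1.324 | cur [ 635.2 -227.3  165.6] yaw -46.8
```

```bash

python3 -m jog '[[[0,0,-50,0,60],[-438,-213,-60,1.324,60],[-438,-213,-60,1.324,60],[-438,-213,-60,1.324,60],[-438,-213,-60,1.324,60],[-438,-213,-60,1.324,60],[-438,-213,-60,1.324,60],[-438,-213,-60,1.324,60],[-438,-213,-60,1.324,60],[-438,-213,-60,1.324,60],[-438,-213,-60,1.324,60],[-438,-213,-60,1.324,60],[-438,-213,-60,1.324,60],[-438,-213,-35,1.324,60],[-438,-213,-35,1.324,60],[-438,-213,-35,1.324,60]]]'
python3 - <<'E'
from board import *
im,P,T,B=board('wrist')
from plan import plan;plan(490.5,237.5,95,57.4)
E
```

```text
time: 17.65
tcp_pos: [0.4894, 0.2366, 0.1983]
ee_rot: [1.507, -2.754, 0.002]
ft_force: [-0.4, 0.0, 0.8]
opening: 0.0599
finger_force: 0.0
wrist slope 34.3 yaw 57.5 o z 0.1314 50775
   web [278 210] [-80.8  75.3] [60.1 10. ] -0.0 face pt [500.6 254.2  85.9] 35up [490.  237.6 114.8]
   web [389 210] [-80.6 157.1] [60.2 11.4] -0.4 face pt [431.7 298.3  86. ] 35up [421.1 281.7 114.9]
   head [378 219] [-79.9 152.2] [60.8  9.7] 9.1 face pt [436.2 296.2  86.4] 35up [425.6 279.6 115.3]
   head [ 66 324] [  3.  -88.5] [17.8 17.2] -89.0 face pt [675.9 224.5 133.1] 35up [665.3 207.9 162. ]
   head [278 327] [ 3.3 75.4] [16.7 16.6] -45.8 face pt [537.9 312.8 133.2] 35up [527.3 296.2 162.2]
shift [ -0.9  -0.2 104.2] turn -0.001 | cur [489.9 236.9 199.2] yaw -122.6
```

```bash

python3 -m jog '[[[-0.5,-0.2,50,0,60],[-0.5,-0.2,90,0,60],[-0.5,-0.2,103,0,60],[-0.5,-0.2,103,0,60],[-0.5,-0.2,103,0,5],[-0.5,-0.2,103,0,5],[-0.5,-0.2,103,0,5],[-0.5,-0.2,103,0,5],[-0.5,-0.2,103,0,5],[-0.5,-0.2,103,0,5],[-0.5,-0.2,103,0,5],[-0.5,-0.2,103,0,5]]]' 70
python3 -m jog '[[[-6,0,-4,0,5],[-12,0,-8.3,0,5],[-18,0,-12.5,0,5],[-25.8,0,-17.7,0,5],[-25.8,0,-17.7,0,5],[-25.8,0,-17.7,0,5],[-25.8,0,-17.7,0,5]]]'
python3 -m jog '[[[2,0,-3,0,5],[4.5,0,-6.6,0,5],[4.5,0,-6.6,0,5]]]'
```

```text
time: 18.9
tcp_pos: [0.4908, 0.2385, 0.0977]
ee_rot: [-1.508, 2.753, 0.0]
ft_force: [-1.4, 0.3, 6.6]
opening: 0.008
finger_force: 70.2
time: 19.6
tcp_pos: [0.5041, 0.2595, 0.1147]
ee_rot: [1.509, -2.755, 0.001]
ft_force: [-3.3, -3.8, 6.8]
opening: 0.0076
finger_force: 70.2
time: 19.9
tcp_pos: [0.5019, 0.2562, 0.1211]
ee_rot: [-1.508, 2.755, 0.001]
ft_force: [0.6, 0.4, -1.4]
opening: 0.0079
finger_force: 69.0
```

```bash

python3 -m jog '[[[10,0,-15,0,5],[20,0,-29,0,5],[24,0,-60,0,5],[24,0,-105,0,5],[24,0,-120,0,5],[24,0,-120,0,5]]]'
python3 - <<'E'
from plan import *
plan(597.5,-294.8,200,-46.7)
E
```

```text
time: 20.5
tcp_pos: [0.4898, 0.2361, 0.245]
ee_rot: [-1.505, 2.749, 0.002]
ft_force: [-0.1, 0.1, -2.1]
opening: 0.0079
finger_force: 69.1
shift [ 389.6 -376.7   43.1] turn -1.325 | cur [489.8 236.1 245. ] yaw -122.6
```

```bash

python3 -m jog '[[[390,-377,10,-1.325,5],[390,-377,10,-1.325,5],[390,-377,10,-1.325,5],[390,-377,10,-1.325,5],[390,-377,10,-1.325,5],[390,-377,10,-1.325,5],[390,-377,10,-1.325,5],[390,-377,10,-1.325,5],[390,-377,10,-1.325,5],[390,-377,10,-1.325,5],[390,-377,10,-1.325,5],[390,-377,10,-1.325,5],[390,-377,10,-1.325,5],[390,-377,43,-1.325,5],[390,-377,43,-1.325,5],[390,-377,43,-1.325,5]]]'
python3 - <<'E'
from tray import *
im,P,T,Q=tray()
b=Q[(abs(Q[...,1])<.035)&(Q[...,2]<.07)&(Q[...,2]>.012)];print('bracket in tool: min',b.min(0),'max',b.max(0))
from plan import plan; plan(597.5,-294.8,40,-46.7)
s=ctrl.observe();print(s['opening'],s['ft_force'])
E
```

```text
time: 22.1
tcp_pos: [0.5953, -0.2956, 0.1971]
ee_rot: [2.884, -1.244, -0.003]
ft_force: [0.9, 0.0, 0.2]
opening: 0.0079
finger_force: 69.0
rim [417, 0, 34, 58, 348] (array([ 587.3, -490.6]), array([55.5, 16.9]), -15.3) 0.020382721229460166
rim [112, 34, 70, 88, 3053] (array([ 751.2, -279.7]), array([68.8, 43.2]), -16.7) 0.019117419270120728
rim [157, 141, 307, 159, 7859] (array([ 535.1, -282.3]), array([303.7, 177.7]), 43.4) 0.021273635020682358
rim [87, 260, 83, 68, 710] (array([624.4, -90.5]), array([117.6,  30.4]), 0.3) 0.020549862164428195
bracket in tool: min [-0.00980451 -0.02700325  0.01200781] max [0.01801763 0.02925822 0.03070169]
shift [  0.2  -1.7 158.3] turn 0.001 | cur [ 596.1 -295.8  198.3] yaw -46.6
0.008054888688817291 [-0.40818028 -0.22385529 -0.17970915]
```

```bash

python3 -m jog '[[[0,-1.7,50,0,5],[0,-1.7,100,0,5],[0,-1.7,140,0,5],[0,-1.7,154,0,5],[0,-1.7,158,0,5],[0,-1.7,158,0,5],[0,-1.7,159,0,5],[0,-1.7,159,0,5]]]' 40
python3 -m jog '[[[-3,0,1.5,0,8.5],[-6,0,3,0,8.8],[-9,0,5,0,9.2],[-12,0,7,0,9.5],[-15,0,9,0,9.5],[-18,0,11,0,9.5],[-21,0,13,0,9.7],[-21,0,14,0,9.8]]]' 20
```

```text
time: 22.95
tcp_pos: [0.5991, -0.2951, 0.0406]
ee_rot: [-2.885, 1.244, -0.006]
ft_force: [-0.3, 1.1, 5.3]
opening: 0.0078
finger_force: 69.8
time: 23.75
tcp_pos: [0.5833, -0.2792, 0.0254]
ee_rot: [-2.884, 1.244, -0.002]
ft_force: [-0.8, 0.5, 1.8]
opening: 0.0097
finger_force: 6.9
```

```bash

python3 -m jog '[[[0,0,0,0,11],[0,0,0,0,12],[0,0,0,0,16],[0,0,0,0,25],[0,0,0,0,30],[0,0,0,0,30],[0,0,-50,0,30],[0,0,-100,0,40],[0,0,-150,0,60],[0,0,-190,0,60],[0,0,-190,0,60]]]' 20
python3 - <<'E'
from lay import *
im,P=lay();cv2.imwrite('pics/w8.png',im)
from plan import plan;plan(421.3,281.7,200,57.4)
E
```

```text
time: 24.85
tcp_pos: [0.586, -0.2809, 0.222]
ee_rot: [-2.884, 1.243, -0.018]
ft_force: [-0.0, -0.2, -0.1]
opening: 0.0597
finger_force: 0.0
scene tray [ 535.6 -280.5] [303.  177.3] 43.6
  web/long,short axis: (array([111. , -24.1]), array([60.9, 10.6]), 89.1) z 5-95% [36.7 57.8]
  web/long,short axis: (array([ 36.4, -30.4]), array([60.2, 10.9]), -89.3) z 5-95% [36.  57.7]
wrist tray [ 534.7 -282.6] [304.  177.5] 43.2
  web/long,short axis: (array([ 36.2, -30.7]), array([60.7,  9.7]), -89.7) z 5-95% [52.  57.6]
  web/long,short axis: (array([111.6, -23.8]), array([59.9, 11. ]), -89.9) z 5-95% [36.5 57.4]
shift [-519.6 -267.    15.2] turn 1.325 | cur [ 583.4 -279.5  215.7] yaw -46.7
```

View pics/w8.png

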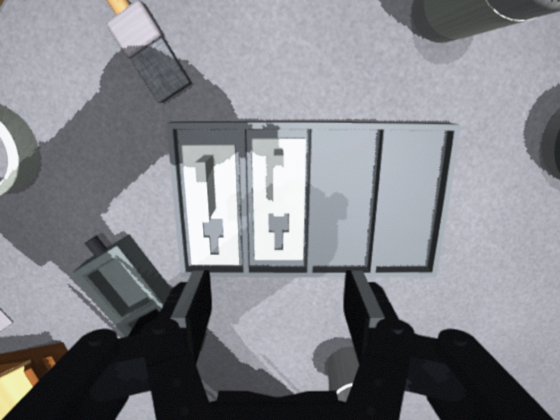

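Both brackets lie flat, at (210,200) and (278,200). Next is bracket1.

```bash

python3 -m jog '[[[-260,-130,-15,0.6,60],[-260,-130,-15,0.6,60],[-260,-130,-15,0.6,60],[-260,-130,-15,0.6,60],[-260,-130,-15,0.6,60],[-260,-130,-15,0.6,60],[-520,-267,-15,1.325,60],[-520,-267,-15,1.325,60],[-520,-267,-15,1.325,60],[-520,-267,-15,1.325,60],[-520,-267,-15,1.325,60],[-520,-267,-15,1.325,60],[-520,-267,-15,1.325,60],[-520,-267,-15,1.325,60],[-520,-267,-15,1.325,60],[-520,-267,-15,1.325,60],[-520,-267,15,1.325,60],[-520,-267,15,1.325,60],[-520,-267,15,1.325,60]]]'
python3 - <<'E'
from board import *
im,P,T,B=board('wrist')
from plan import plan;plan(421.3,281.9,95,57.4)
print(ctrl.observe()['joints'])
E
```

```text
time: 26.85
tcp_pos: [0.4207, 0.2808, 0.1994]
ee_rot: [1.506, -2.755, 0.002]
ft_force: [-0.0, 0.3, 0.8]
opening: 0.0601
finger_force: 0.0
wrist slope 34.3 yaw 57.5 o z 0.1313 52099
   web [279 209] [-80.8 157.4] [60.6  9.6] -0.1 face pt [431.4 298.4  85.8] 35up [420.8 281.8 114.7]
   head [ 67 323] [ 3.4 -6.5] [17.8 17.5] -59.8 face pt [607.  268.9 133.2] 35up [596.4 252.2 162.1]
   head [279 326] [  3.5 157.1] [16.8 16.8] 41.9 face pt [469.1 356.9 133.3] 35up [458.5 340.3 162.2]
shift [ -0.6   0.2 105.2] turn -0.001 | cur [421.1 281.4 200.2] yaw -122.6
[ 9.77924582e-01  8.63421886e-02 -3.67542448e-01  5.63650180e-04
 -1.11680267e+00 -1.54800535e+00]
```

```bash

python3 -m jog '[[[-0.5,0.3,50,0,60],[-0.5,0.3,90,0,60],[-0.5,0.3,104,0,60],[-0.5,0.3,104,0,60],[-0.5,0.3,104,0,5],[-0.5,0.3,104,0,5],[-0.5,0.3,104,0,5],[-0.5,0.3,104,0,5],[-0.5,0.3,104,0,5],[-0.5,0.3,104,0,5],[-0.5,0.3,104,0,5],[-0.5,0.3,104,0,5]]]' 70
python3 -m jog '[[[-6,0,-4,0,5],[-12,0,-8.3,0,5],[-18,0,-12.5,0,5],[-25.8,0,-17.7,0,5],[-25.8,0,-17.7,0,5],[-25.8,0,-17.7,0,5],[-25.8,0,-17.7,0,5]]]'
python3 -m jog '[[[2,0,-3,0,5],[4.5,0,-6.6,0,5],[4.5,0,-6.6,0,5]]]'
```

```text
time: 28.1
tcp_pos: [0.4211, 0.2832, 0.0968]
ee_rot: [-1.508, 2.753, 0.001]
ft_force: [-1.7, -1.4, 7.7]
opening: 0.0081
finger_force: 70.3
time: 28.8
tcp_pos: [0.4346, 0.3041, 0.1138]
ee_rot: [1.509, -2.755, 0.001]
ft_force: [-3.6, -4.5, 5.8]
opening: 0.0083
finger_force: 70.2
time: 29.1
tcp_pos: [0.4323, 0.3009, 0.1203]
ee_rot: [-1.508, 2.755, 0.001]
ft_force: [1.0, -0.0, -1.4]
opening: 0.0081
finger_force: 69.0
```

```bash

python3 -m jog '[[[10,0,-15,0,5],[20,0,-29,0,5],[24,0,-60,0,5],[24,0,-105,0,5],[24,0,-120,0,5],[24,0,-120,0,5]]]'
python3 - <<'E'
from plan import *
plan(544.2,-345.1,200,-46.7)
E
```

```text
time: 29.7
tcp_pos: [0.4201, 0.2813, 0.2434]
ee_rot: [-1.506, 2.75, 0.004]
ft_force: [0.4, 0.1, -2.3]
opening: 0.0081
finger_force: 69.1
shift [ 461.2 -441.9   40.7] turn -1.325 | cur [420.1 281.3 243.4] yaw -122.6
```

```bash

python3 -m jog '[[[461,-442,10,-1.325,5],[461,-442,10,-1.325,5],[461,-442,10,-1.325,5],[461,-442,10,-1.325,5],[461,-442,10,-1.325,5],[461,-442,10,-1.325,5],[461,-442,10,-1.325,5],[461,-442,10,-1.325,5],[461,-442,10,-1.325,5],[461,-442,10,-1.325,5],[461,-442,10,-1.325,5],[461,-442,10,-1.325,5],[461,-442,10,-1.325,5],[461,-442,10,-1.325,5],[461,-442,10,-1.325,5],[461,-442,41,-1.325,5],[461,-442,41,-1.325,5],[461,-442,41,-1.325,5]]]'
python3 - <<'E'
from tray import *
im,P,T,Q=tray()
b=Q[(abs(Q[...,1])<.035)&(Q[...,2]<.07)&(Q[...,2]>.012)];print('bracket in tool: min',b.min(0),'max',b.max(0))
from plan import plan; plan(544.2,-345.1,40,-46.7)
s=ctrl.observe();print(s['opening'],s['ft_force'])
E
```

```text
time: 31.5
tcp_pos: [0.5423, -0.3459, 0.198]
ee_rot: [2.884, -1.244, -0.004]
ft_force: [1.2, 0.1, -0.7]
opening: 0.0079
finger_force: 69.0
rim [39, 37, 69, 86, 2932] (array([ 750.8, -280.6]), array([68.8, 42.6]), -16.2) 0.019016385618412013
rim [85, 141, 307, 159, 7807] (array([ 535.2, -282.4]), array([303.9, 177.4]), 43.0) 0.021227772424294244
rim [123, 176, 20, 58, 315] (array([ 629.2, -226.8]), array([61. , 10.1]), -38.3) 0.020788601315554267
rim [27, 259, 106, 93, 1068] (array([603.8, -85.2]), array([160.5,  31.8]), -4.3) 0.02050200719364348
bracket in tool: min [-0.00905768 -0.02727882  0.01200072] max [0.01826341 0.02911982 0.0300652 ]
shift [ 1.000e-01 -1.500e+00  1.592e+02] turn 0.001 | cur [ 543.1 -346.   199.2] yaw -46.6
0.008149484923052555 [-0.44053869  0.41092021 -1.54473251]
```

```bash

python3 -m jog '[[[0,-1.5,50,0,5],[0,-1.5,100,0,5],[0,-1.5,140,0,5],[0,-1.5,154,0,5],[0,-1.5,159,0,5],[0,-1.5,159,0,5],[0,-1.5,160,0,5],[0,-1.5,160,0,5]]]' 40
python3 -m jog '[[[-3,0,1.5,0,8.5],[-6,0,3,0,8.8],[-9,0,5,0,9.2],[-12,0,7,0,9.5],[-15,0,9,0,9.5],[-18,0,11,0,9.5],[-21,0,13,0,9.7],[-21,0,14,0,9.8]]]' 20
```

```text
time: 32.35
tcp_pos: [0.5455, -0.3456, 0.0407]
ee_rot: [-2.884, 1.244, -0.005]
ft_force: [-0.8, 0.4, -1.1]
opening: 0.0078
finger_force: 69.1
time: 33.15
tcp_pos: [0.5298, -0.3296, 0.0256]
ee_rot: [-2.884, 1.244, -0.002]
ft_force: [-1.3, 1.9, 2.3]
opening: 0.0097
finger_force: 7.0
```

```bash

python3 -m jog '[[[0,0,0,0,11],[0,0,0,0,12],[0,0,0,0,16],[0,0,0,0,25],[0,0,0,0,30],[0,0,0,0,30],[0,0,-50,0,30],[0,0,-100,0,40],[0,0,-150,0,60],[0,0,-190,0,60],[0,0,-190,0,60]]]' 20
python3 - <<'E'
from lay import *
im,P=lay();cv2.imwrite('pics/w9.png',im)
im,d,P,T=grab('scene');cv2.imwrite('pics/s9.png',im);z=P[...,2]
m=(abs(P[...,0]-.557)<.15)&(abs(P[...,1]+.036)<.12)&(z>.058)&(z<.085)
b=biggest(P,m);print('plug top',rect(P[...,:2][b]),np.percentile(z[b],[10,50,90]))
from plan import plan;plan(557.5,-36.3,200,-16.2)
E
```

```text
time: 34.25
tcp_pos: [0.5327, -0.3315, 0.222]
ee_rot: [2.885, -1.244, 0.018]
ft_force: [0.5, -0.3, -0.0]
opening: 0.0601
finger_force: 0.0
scene tray [ 534.3 -280.9] [305.1 178.9] 43.5
  web/long,short axis: (array([-35.7, -29.5]), array([60.6, 11.4]), -89.9) z 5-95% [36.  57.8]
  web/long,short axis: (array([112.2, -24.5]), array([61.2, 10.6]), 89.4) z 5-95% [36.9 58.3]
  web/long,short axis: (array([ 37.5, -30.6]), array([60.7, 10.8]), 89.6) z 5-95% [36.9 57.9]
wrist tray [ 535.4 -282.1] [304.3 176.8] 43.3
  web/long,short axis: (array([ 35.5, -30.4]), array([59.7, 10.6]), -89.6) z 5-95% [36.9 57.3]
  web/long,short axis: (array([-37.9, -29.7]), array([60.3,  8.9]), -89.9) z 5-95% [54.1 57.6]
  web/long,short axis: (array([110.3, -24. ]), array([60.5, 11.3]), 89.9) z 5-95% [35.5 57.2]
plug top (array([554. , -37.6]), array([61.4, 40.6]), -15.3) [0.06502383 0.07082942 0.07338091]
shift [-194.2 -221.6   14.5] turn -0.532 | cur [ 529.4 -329.6  214.4] yaw -46.7
```

View pics/s9.png

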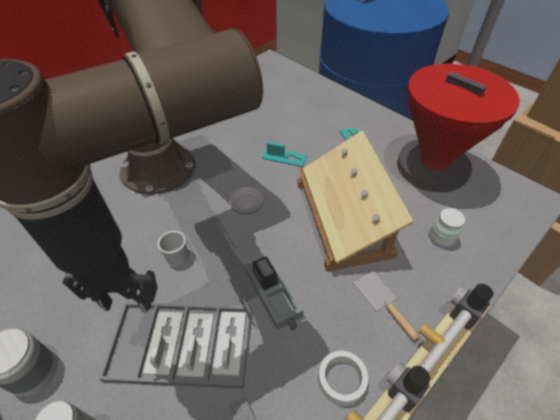

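All three brackets lie flat in the tray at (160,345), (197,345) and (232,340). The rack is bare, with four screws showing, and the plug sits home in the near socket at (265,272). Now I'll move it to the far socket.

```bash

python3 -m jog '[[[-195,-222,10,-0.532,85],[-195,-222,10,-0.532,85],[-195,-222,10,-0.532,85],[-195,-222,10,-0.532,85],[-195,-222,10,-0.532,85],[-195,-222,10,-0.532,85],[-195,-222,40,-0.532,85],[-195,-222,40,-0.532,85],[-195,-222,40,-0.532,85],[-195,-222,40,-0.532,85]]]'
python3 - <<'E'
from fit import *; from plan import plan
im,d,P,T=grab('wrist');cv2.imwrite('pics/w10.png',im);z=P[...,2];Q=(P-T[:3,3])@T[:3,:3];ok=Q[...,2]>.05
b=biggest(P,ok&near(P,(.557,-.036),.08)&(z>.06)&(z<.085));r=rect(P[...,:2][b]);print('plug',r,np.median(z[b]),'tool',Q[b].mean(0))
b=biggest(P,ok&near(P,(.593,-.044),.13)&(z>.028)&(z<.042));print('box',rect(P[...,:2][b]),np.median(z[b]))
b=biggest(P,ok&near(P,(.63,-.055),.06)&(z>.003)&(z<.02));print('park hole floor',rect(P[...,:2][b]),np.median(z[b]))
plan(*r[0],40,-16.2)
E
```

```text
time: 35.4
tcp_pos: [0.5577, -0.0367, 0.1752]
ee_rot: [3.11, -0.444, 0.0]
ft_force: [0.1, 0.1, 0.9]
opening: 0.0847
finger_force: 0.0
plug (array([554.2, -39.3]), array([59.8, 41.1]), -16.9) 0.0719549337835809 tool [-0.00028325  0.00329711  0.1035057 ]
box (array([593.1, -47.9]), array([164.7,  70.4]), -16.0) 0.03629471123762021
park hole floor (array([629.4, -58.6]), array([66. , 45.4]), -16.1) 0.011636123400336151
shift [ -2.9   3.5 135.4] turn -0.001 | cur [557.9 -36.7 175.4] yaw -16.3
```

```bash

python3 -m jog '[[[-2.9,3.5,50,0,85],[-2.9,3.5,100,0,85],[-2.9,3.5,128,0,85],[-2.9,3.5,135,0,85],[-2.9,3.5,135,0,85],[-2.9,3.5,135,0,85],[-2.9,3.5,135,0,30],[-2.9,3.5,135,0,30],[-2.9,3.5,135,0,30],[-2.9,3.5,135,0,30],[-2.9,3.5,135,0,30],[-2.9,3.5,135,0,30],[-2.9,3.5,135,0,30],[-2.9,3.5,135,0,30]]]' 60
python3 -m jog '[[[0,0,-10,0,30],[0,0,-25,0,30],[0,0,-50,0,30],[0,0,-85,0,30],[78,-2.6,-85,0,30],[78,-2.6,-85,0,30],[78,-2.6,-85,0,30],[78,-2.6,-85,0,30],[78,-2.6,-85,0,30]]]'
python3 - <<'E'
from fit import *; from plan import plan
im,d,P,T=grab('wrist');cv2.imwrite('pics/w11.png',im);z=P[...,2];Q=(P-T[:3,3])@T[:3,:3]
ok=Q[...,2]>.05
b=biggest(P,ok&near(P,(.593,-.044),.13)&(z>.028)&(z<.042));r=rect(Q[...,:2][b]);print('box (tool xy)',r)
b=biggest(P,ok&near(P,(.63,-.055),.06)&(z>.003)&(z<.02));print('hole (tool)',rect(Q[...,:2][b]))
b=(Q[...,2]>.008)&(Q[...,2]<.035)&(abs(Q[...,0])<.05)&(abs(Q[...,1])<.04);print('block low (tool)',rect(Q[...,:2][b]),Q[b][:,2].max())
plan(629.5,-58.5,41,-16.2)
E
```

```text
time: 36.85
tcp_pos: [0.5545, -0.0381, 0.041]
ee_rot: [-3.11, 0.442, -0.003]
ft_force: [-1.4, 1.4, 7.7]
opening: 0.0385
finger_force: 59.7
time: 37.75
tcp_pos: [0.6283, -0.0576, 0.1245]
ee_rot: [3.11, -0.443, -0.002]
ft_force: [1.4, 0.2, -0.9]
opening: 0.0381
finger_force: 60.9
box (tool xy) (array([14.8,  0.8]), array([70.3, 63.9]), 90.0)
hole (tool) (array([18.1,  0.8]), array([45.2, 25.8]), -89.9)
block low (tool) (array([28.8,  0.9]), array([39.6,  3.1]), 89.7) 0.027178166434911385
shift [ 1.4  0.6 83.7] turn 0.0 | cur [628.4 -57.5 124.7] yaw -16.2
```

View pics/w11.png

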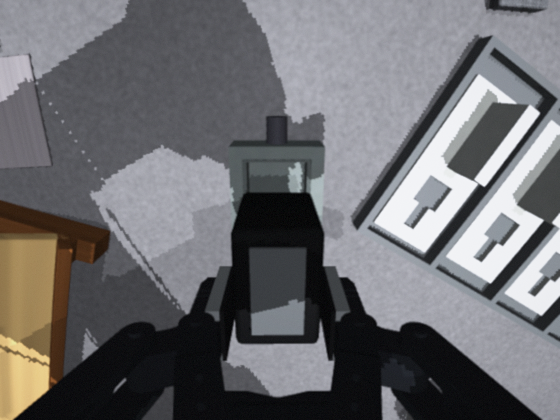

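The wrist view shows the block at (277,270) in line with the far socket at (277,178). Tool-frame lateral offsets are 0.9 mm for the block and 0.8 mm for the hole. I'll insert it with a 1.7 mm lengthwise correction.

```bash

python3 -m jog '[[[1.7,0,35,0,30],[1.7,0,55,0,30],[1.7,0,62,0,30],[1.7,0,67,0,30],[1.7,0,71,0,30],[1.7,0,75,0,30],[1.7,0,79,0,30],[1.7,0,83,0,30],[1.7,0,85,0,30],[1.7,0,85,0,30]]]'
```

```text
time: 38.8
tcp_pos: [0.6313, -0.058, 0.041]
ee_rot: [3.11, -0.442, 0.001]
ft_force: [-4.0, 2.5, 7.9]
opening: 0.038
finger_force: 62.0
```

```bash

python3 -m jog '[[[0,0,2,0,30],[0,0,3,0,30],[0,0,3,0,30],[0,0,0,0,85],[0,0,0,0,85],[0,0,0,0,85],[0,0,0,0,85],[0,0,-45,0,85],[0,0,-95,0,85],[0,0,-140,0,85],[0,0,-140,0,85],[0,0,-140,0,85]]]'
python3 - <<'E'
from lay import *
for n in ('wrist','scene'):
    im,d,P,T=grab(n);z=P[...,2];ok=np.ones(z.shape,bool)
    cv2.imwrite(f'pics/end_{n}.png',im)
    if n=='wrist': ok=((P-T[:3,3])@T[:3,:3])[...,2]>.05
    b=biggest(P,ok&near(P,(.63,-.058),.06)&(z>.05)&(z<.085));print(n,'plug top',rect(P[...,:2][b]),np.percentile(z[b],[10,50,90]))
    b=biggest(P,ok&near(P,(.593,-.044),.12)&(z>.028)&(z<.042));print(' box z',np.median(z[b]))
lay()
E
```

```text
time: 40.0
tcp_pos: [0.6315, -0.0579, 0.1808]
ee_rot: [-3.109, 0.443, -0.003]
ft_force: [-0.2, -0.4, -0.0]
opening: 0.0846
finger_force: 0.0
wrist plug top (array([631.8, -59.1]), array([59.3, 41.3]), -16.2) [0.06961683 0.07189263 0.07339701]
 box z 0.03626592047551577
scene plug top (array([631.2, -57.6]), array([60.6, 41.1]), -17.6) [0.05976334 0.0706906  0.0731517 ]
 box z 0.03521841503988743
scene tray [ 536. -282.] [303.9 175.4] 43.3
  web/long,short axis: (array([-36.3, -27.7]), array([60.5, 11.6]), 89.9) z 5-95% [35.7 57.7]
  web/long,short axis: (array([111.7, -22. ]), array([60.4, 10.8]), 89.5) z 5-95% [37. 58.]
  web/long,short axis: (array([ 37.2, -28.9]), array([60.6, 11. ]), -89.8) z 5-95% [35.7 57.7]
wrist tray [ 535.4 -282. ] [304.  177.2] 43.0
  web/long,short axis: (array([111.3, -23.7]), array([60.4, 12.1]), -89.2) z 5-95% [35.5 57.5]
  web/long,short axis: (array([ 36.5, -30.3]), array([60.6, 13.2]), -88.2) z 5-95% [34.9 57.5]
  web/long,short axis: (array([-32.8,  -9.1]), array([24.1, 10.5]), -66.9) z 5-95% [33.7 49.5]
```

View pics/end_scene.png

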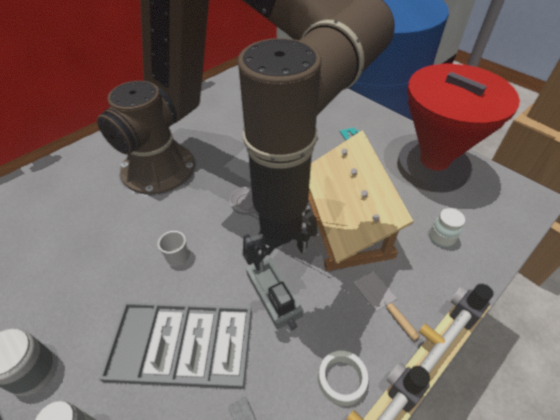

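The final view shows the plug home in the far socket at (282,298), its top 35.6 mm above the box. The three brackets lie flat in compartments of their own, at (163,345), (198,345) and (230,340), and the gripper is clear of everything.

```bash
python3 -c "
from rig import ctrl
print(ctrl.job_done())"
```

```text
the job is handed in; nothing more can be done
None
```

The job is done and handed in at about 40 s: the block went home in the near socket first, then brackets 1–3 (bracket4 was absent) were laid flat in a compartment each, and the block now sits fully home in the far socket.

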